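# Clamp a tile block in the drilling jig with the outer ring, leaving the depth knob set

## Robot

A 7-joint arm with a two-finger parallel gripper is mounted at the origin on a cart in front of the work surface, level with it; the furniture and walls round the work are solid. World frame = base frame: x ahead of the robot, y to its left, z up, the work surface at z = 0. Lengths are in m, angles in rad, forces in N, time in s.
With the tool pointing down it reaches from about 0.425 to 0.8 m from the base axis. Payload 8.3 kg.
Tool frame: the origin (TCP) lies at the centre of the arm's flange, where the gripper is bolted on; the fingertips stand 173 mm ahead of it and the grasp point (between the pads) lies 155 mm ahead of it; z points along the fingers, y is the line along which they close (so a half turn about z gives the same grasp; the last joint's range is limited). The gripper opens to 85 mm and grips with 20 to 120 N. Pads are 22 mm wide; open, the fingers measure 114 mm over their backs; the gripper's body (76 mm by 85 mm) begins 54 mm behind the grasp point. The pads swing forward as they close: fully open they stand 13 mm farther back than shut.
Start: joints at [-1.242, 0.383, 0.016, 1.37, -0.006, 1.388, -0.046], TCP at [0.239, 0.578, 0.405] pointing down, gripper open.
Joint ranges: [-2.95, 2.95], [-0.25, 2.06], [-1.52, 1.56], [0.18, 2.33], [-1.44, 4.58], [0.02, 2.06], [-3.01, 3.01]. Speed limits (rad/s): [2.39, 2.39, 3.01, 3.01, 3.14, 3.14, 3.14].

## Interface

Orientations are given as a rotation vector (axis times angle).
In Python, from plant import r gives the robot as it stands.
- The arm moves only by the tool servo_tool, never from a script. Its argument "deltas" is a list of rows, each an object with "dp": the shift along the tool's x, y, z in mm, a list of three; "rot": the turn, a rotation vector about the tool's x, y, z in degrees, a list of three; "fingers": the opening, from 0 (shut) to 1 (fully open). In form: [{"dp": [x, y, z], "rot": [wx, wy, wz], "fingers": fingers}, ...]. A call has 1 to 20 rows; each row is the pose to reach, as a shift and turn from the pose commanded when the call began, along the tool's axes at that moment; what a row does not reach only later rows make up. A row lasts 1/12 s, in which the tool goes at most 41.7 mm and 7.16 degrees, less where a joint would pass 70% of its speed; a pose out of reach is approached as far as the arm can. A call with a gripper value outside its range is refused whole. The fingers move at their own pace and stop on an object; "squeeze" is the grip in N (left out, the last holds). Time passes only in rows, so rows that repeat a pose let the fingers close. It gives the time, the measured TCP pose, the force, the opening and the grip force at its end, in the units of the state.
- r.observe(): the state, without advancing time (a new reading comes with each control period).
- r.snapshot(name): name is "scene" or "top" or "wrist"; returns a dict with "color" (384x512x3 uint8, blue, green, red), "intrinsics" (3x3 intrinsics, pixels), "R" (3x3) and "t" (3): a world point X has camera coordinates R X + t. Camera axes: x right, y down, z forward; pixel columns grow to the right and rows downward; lengths in m; the calibration is good to about 2 mm. The wrist camera is an equidistant fisheye: a pixel r from the principal point sees the ray r / f radians off the axis. A picture is of the moment at which its call begins. There is no depth.
- r.sign_off(): hands the job in; it is judged then, once.
The state is a dict: "clock": time; "q": joint angles; "joint_velocities": joint speeds; "joint_efforts": joint torques, N m; "tcp_pos": TCP position; "tcp_rot": TCP orientation; "ft_force": force on the tool from outside, world axes, zero at the start; "wrist_torque": the same for the moment, N m; "finger_gap": finger opening in m; "finger_force": force on a finger pad.
Only numpy, scipy, OpenCV 4.12 (cv2) and the standard library are available. Lean on these libraries where they do the work, as an engineer would, in place of code of your own. Each camera call takes 0.05 s, during which the arm holds its last target. There are 200 camera calls.

## Task

Lay the speckled tile block flat in the channel of the drilling jig and slide it gently fully home against the end stop. Then screw down the large outer ring until its rubber foot grips the block firmly with about 60 N, without over-tightening and without turning the small depth knob on top, which is already set. Leave the other things on the bench where they are.

Things in the scene. Friction and masses are not known exactly. Their poses are not given: they have to be found in the camera images.
- block_speck: Loose oblong tile block, sandy clay with a dark-speckled top, 100 x 34 x 22 mm, 0.1 to 0.2 kg, lying on the bench top. Origin at the centre of its underside, z up; its x axis stands askew to its length by 4.5 degrees: use block_mid for its direction.
- block_mid (a point): Centre of the underside of the block; x along its 100 mm length, y across its 34 mm width, z up.
- drill_jig: Grey cast C-frame jig bolted to the bench. Origin on the bench top under the axis of its two knobs; x points from its open mouth (towards the robot) to the column at the back, z up. Bed 92 mm wide from x = -135 to +90 mm, surface at z = 24 mm. An arm reaches from the column over the bed: z = 66 to 93 mm, none of it before x = -24 mm; above it on the axis the large ring, then the small knob.
- channel_mouth (a point): Point on the bed (z = 24 mm) in the middle of the channel's mouth, 98 mm before the knob axis; axes as the jig. Two rails 37 mm apart, 8 mm thick and 8 mm high (top at z = 32 mm) guide the block from x = -68 mm (jig frame) back to the end stop; from -98 to -68 mm they flare outward to 55 mm apart.
- end_stop: Steel end stop across the channel, part of the jig, top at z = 42 mm. Origin and axes as the jig; its front face is at x = +22 mm. More than 25 N of block against stop chips the block.
- bed_home (a point): Point on the bed, axes as the jig, where the origin of the block lies when it is fully home: 28 mm before the knob axis, z = 24 mm.
- clamp_ring (a joint): Angle (rad) of the large outer ring: knurled steel, 60 mm in diameter, 20 mm high. It grows clockwise from above, which screws ring, sleeve and foot down 4 mm per rad; range 0 to 3.6, starts at 0 to 0.3. Its friction, an even 0.45 N m, holds it where it is left. Once the foot meets the block the ring pushes back anticlockwise by a further 0.3 N m or so per rad, also on a hand that holds it still.
- ring_grip (a point): On the knob axis at mid-height of the outer ring, 121 mm above the bench at ring angle 0, sinking and turning with the ring. The ring reaches 10 mm above and below it.
- sleeve: Screw sleeve that joins the ring to the sprung swivel foot (rubber, 28 mm in diameter) under the arm; origin on the axis. How far the foot stands out of it differs by up to 6 mm from start to start and cannot be seen: the foot clears the block by 2.5 to 10 mm at first, so touch is found only by feel. From touch on the foot's spring adds about 80 N per rad of ring. Over 110 N cracks the block.
- depth_knob (a joint): Angle (rad, clockwise from above) of the small inner knob above the ring: black plastic, 35 mm in diameter, z = 136 to 156 mm, with a pointer nib that reaches 22 mm from the axis. It turns at a touch (0.02 N m); its setting must stay within 4 degrees.
- knob_pointer (a point): Tip of the nib of the depth knob, 22 mm from the axis, 141 mm above the bench.
- glaze_jar3: Bystander: small lidded jar, 52 mm in diameter, 66 mm high; origin at the centre of its underside.
- rubbing_stone: Bystander: dark grey rubbing stone, 90 x 106 x 24 mm as it lies; origin at the centre of its underside.
- masking_tape: Bystander: roll of masking tape, 104 mm in diameter, 25 mm high; origin at the centre of its underside.
- slab_pebble: Bystander: pale speckled square tile, 109 x 100 x 12 mm; origin at the centre of its underside.

How it is judged:
By the outcome, as a careful person would: the job done as asked, in the order asked, and still so for the second after the job is handed in, with the robot touching nothing.
It also fails if it takes over 72 s, if anything falls off the work surface, if the arm or the gripper's body presses on something with over 40 N, if the wrist force passes 120 N, or if a joint passes its speed limit or range.

## Working session

There is one attempt and no reset: what is moved stays moved. The work goes in short steps, Python scripts to look and compute and a tool call to move; the robot and the scene stay as the last step left them, time stands still between calls to the robot, and variables do not carry over. Pictures are saved under pics/ and viewed, at most 10 in all, crops included, and the job is handed in when it is done.

Besides the shell and the picture viewer there is one more tool, called as name(argument=value, ...), one argument or row to a line, values as JSON. servo_tool: Moves the arm, as the interface text tells. Its arguments: {"type":"object","properties":{"deltas":{"type":"array","items":{"type":"object","properties":{"dp":{"type":"array","items":{"type":"number"}},"rot":{"type":"array","items":{"type":"number"}},"fingers":{"type":"number"}}}},"squeeze":{"type":"number"}},"required":["deltas"]}

```bash
ls; mkdir -p pics
python3 - <<'E'
from plant import r
import cv2,numpy as np
s=r.observe(); print(s)
for n in ("scene","top"):
    p=r.snapshot(n); cv2.imwrite(f"pics/{n}0.png",p["color"]); np.savez(f"pics/{n}0.npz",**p); print(n,p["intrinsics"],p["R"],p["t"])
E
```

```text
pics
{'clock': 0.0, 'q': array([-1.24188184,  0.3842218 ,  0.01637693,  1.37118437, -0.00632905,
        1.38819253, -0.04647637]), 'joint_velocities': array([ 0.00067581,  0.00035321, -0.00168748,  0.00124216,  0.0027954 ,
       -0.00099299,  0.0004086 ]), 'joint_efforts': array([-4.41922584e-04, -6.27583265e+01,  8.43948685e-01, -3.71820867e+01,
        1.64054451e-02,  1.41711606e-02,  7.57322738e-06]), 'tcp_pos': array([0.23855815, 0.57749252, 0.40367506]), 'tcp_rot': array([-6.11336571e-01, -3.08115523e+00,  3.01834515e-03]), 'ft_force': array([-0.76610052,  0.40628807, -0.08207744]), 'wrist_torque': array([ 0.04646089, -0.03582261, -0.00859282]), 'finger_force': 0.0, 'finger_gap': 0.08552371490995443}
scene [[453.90241169   0.         260.68499162]
 [  0.         453.90241169 185.76872495]
 [  0.           0.           1.        ]] [[-0.835049   -0.54990706  0.01718681]
 [-0.24493747  0.34360913 -0.90660818]
 [ 0.49264469 -0.76127196 -0.42162331]] [0.43776324 0.21017015 1.6645935 ]
top [[415.57649806   0.         252.05321999]
 [  0.         415.57649806 190.2608068 ]
 [  0.           0.           1.        ]] [[-0.02184571 -0.99961314  0.01721467]
 [-0.98536421  0.01861629 -0.16944265]
 [ 0.16905663 -0.02066431 -0.98538969]] [0.06260648 0.53228759 1.45676958]
```

View pics/top0.png

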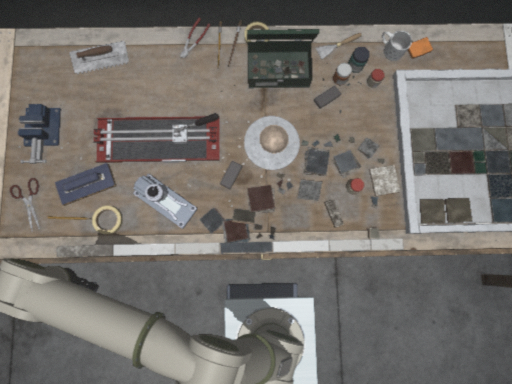

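View pics/scene0.png

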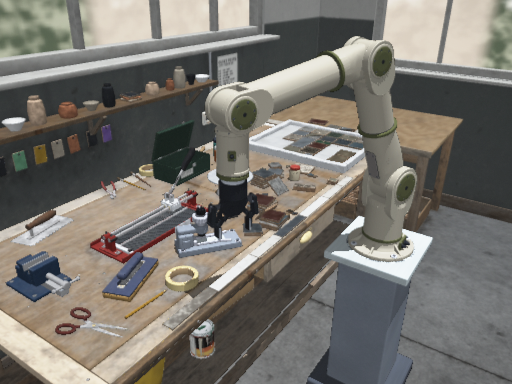

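The top view shows the jig with its knob near (153,190) and its mouth towards (190,215). A slim speckled piece near (333,210) is probably the block. I'll enlarge both areas.

```bash
cat > h.py <<'E'
import numpy as np,cv2
from scipy.spatial.transform import Rotation as Ro
def ray(p,u,v,fish=False):
    K=p["intrinsics"];x=(u-K[0,2])/K[0,0];y=(v-K[1,2])/K[1,1]
    if fish:
        a=np.hypot(x,y);d=np.array([np.sin(a)*x/a,np.sin(a)*y/a,np.cos(a)]) if a>1e-9 else np.array([0,0,1.])
    else: d=np.array([x,y,1.])
    R=p["R"];return -R.T@p["t"],R.T@d
def onz(p,u,v,z,fish=False):
    c,d=ray(p,u,v,fish);return c+d*(z-c[2])/d[2]
def proj(p,X,fish=False):
    c=p["R"]@np.asarray(X,float)+p["t"];K=p["intrinsics"]
    if fish:
        rr=np.hypot(c[0],c[1]);a=np.arctan2(rr,c[2]);n=c[:2]/rr*a
    else:n=c[:2]/c[2]
    return n*K[0,0]+K[:2,2]
E
python3 - <<'E'
from h import *
p=np.load("pics/top0.npz");im=p["color"]
a=cv2.resize(im[165:240,125:205],None,fx=5,fy=5,interpolation=cv2.INTER_CUBIC)
b=cv2.resize(im[165:240,300:380],None,fx=5,fy=5,interpolation=cv2.INTER_CUBIC)
cv2.imwrite("pics/c1.png",np.hstack([a,b]))
for u,v,z in [(153,190,.15),(333,210,.022),(190,215,.02),(355,185,.05)]: print(u,v,onz(p,u,v,z))
E
```

```text
153 190 [0.52255985 0.38507446 0.15      ]
333 210 [ 0.45866817 -0.24273899  0.022     ]
190 215 [0.45093583 0.27831154 0.02      ]
355 185 [ 0.54486919 -0.32169198  0.05      ]
```

View pics/c1.png

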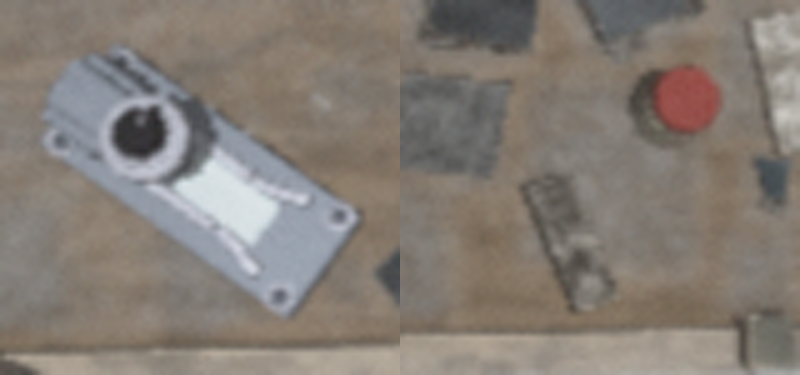

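The crop shows the jig's knob at about (138,131), the ring, the flared rail ends, and the front corners of the bed at about (360,215) and (290,318). The block's ends are at about (548,180) and (595,305) in the right half.

Run:
```python
from h import *
from plant import r
p=np.load("pics/top0.npz")
T=lambda x,y,z:onz(p,125+x/5,165+y/5,z)[:2].round(4)
print("knob",T(138,131,.156),"ring",T(146,137,.131))
print("corners",T(360,212,.024),T(290,318,.024))
print("screws",T(340,215,.026),T(280,296,.026),"flares",T(306,200,.032),T(252,270,.032))
B=lambda x,y,z:onz(p,300+(x-400)/5,165+y/5,z)[:2].round(4)
print("block",B(545,180,.022),B(595,303,.022))
s=r.observe();R=Ro.from_rotvec(s["tcp_rot"]).as_matrix();print(R.round(3))
for t in [(.45,.26),(.47,-.22)]: print((R.T@(np.array([*t,.4])-s["tcp_pos"])*1000).round(0))
w=r.snapshot("wrist");cv2.imwrite("pics/w0.png",w["color"]);np.savez("pics/w0.npz",**w)
print(w["intrinsics"],R.T@w["R"].T, R.T@(-w["R"].T@w["t"]-s["tcp_pos"]))
```

```text
knob [0.5175 0.385 ] ring [0.5176 0.3851]
corners [0.4777 0.2525] [0.4018 0.3027]
screws [0.4755 0.2668] [0.4176 0.3097] flares [0.4861 0.2906] [0.4362 0.329 ]
block [ 0.4921 -0.2299] [ 0.4013 -0.2615]
[[-0.924  0.382 -0.001]
 [ 0.382  0.924 -0.002]
 [-0.    -0.002 -1.   ]]
[-317. -213.    4.]
[-518. -649.    5.]
[[297.31863964   0.         255.58385607]
 [  0.         297.31863964 196.53642218]
 [  0.           0.           1.        ]] [[ 1.69039893e-04 -9.62141235e-01 -2.72551307e-01]
 [ 9.99999632e-01  3.91802269e-04 -7.62899618e-04]
 [ 8.40803402e-04 -2.72551078e-01  9.62140948e-01]] [ 0.06982523 -0.00205316  0.03052289]
```

servo_tool(
  deltas=[
    {"dp": [-66,-33,0],"rot": [0,0,-6],"fingers": 1},
    {"dp": [-100,-50,0],"rot": [0,0,-12],"fingers": 1},
    {"dp": [-135,-67,0],"rot": [0,0,-18],"fingers": 1},
    {"dp": [-170,-85,0],"rot": [0,0,-24],"fingers": 1},
    {"dp": [-205,-102,0],"rot": [0,0,-30],"fingers": 1},
    {"dp": [-240,-120,0],"rot": [0,0,-36],"fingers": 1},
    {"dp": [-275,-137,0],"rot": [0,0,-40],"fingers": 1},
    {"dp": [-310,-155,0],"rot": [0,0,-42],"fingers": 1},
    {"dp": [-329,-164,0],"rot": [0,0,-42],"fingers": 1},
    {"dp": [-329,-164,0],"rot": [0,0,-42],"fingers": 1},
    {"dp": [-329,-164,0],"rot": [0,0,-42],"fingers": 1},
    {"dp": [-329,-164,0],"rot": [0,0,-42],"fingers": 1},
    {"dp": [-329,-164,0],"rot": [0,0,-42],"fingers": 1},
  ],
)

```text
clock: 1.23
tcp_pos: [0.479, 0.3019, 0.4044]
tcp_rot: [0.537, -3.094, -0.001]
ft_force: [-0.8, 0.6, -0.6]
finger_gap: 0.0854
finger_force: 0.0
```

Run:
```python
from h import *
from plant import r
w=r.snapshot("wrist");s=r.observe();R=Ro.from_rotvec(s["tcp_rot"]).as_matrix();print(s["clock"],s["tcp_pos"],s["q"],R.round(3))
np.savez("pics/w1.npz",**w);cv2.imwrite("pics/w1.png",cv2.resize(w["color"],(800,600),interpolation=cv2.INTER_CUBIC))
print("to block",(R.T@(np.array([.447,-.246,.36])-s["tcp_pos"])*1000).round(0))
```

```text
1.2833 [0.47895536 0.30208898 0.40450202] [-0.70996408  0.25501765  0.11184308  1.54171027 -0.0295929   1.34691334
  1.3199785 ] [[-0.941 -0.338 -0.001]
 [-0.338  0.941  0.   ]
 [ 0.001  0.001 -1.   ]]
to block [ 215. -505.   44.]
```

View pics/w1.png

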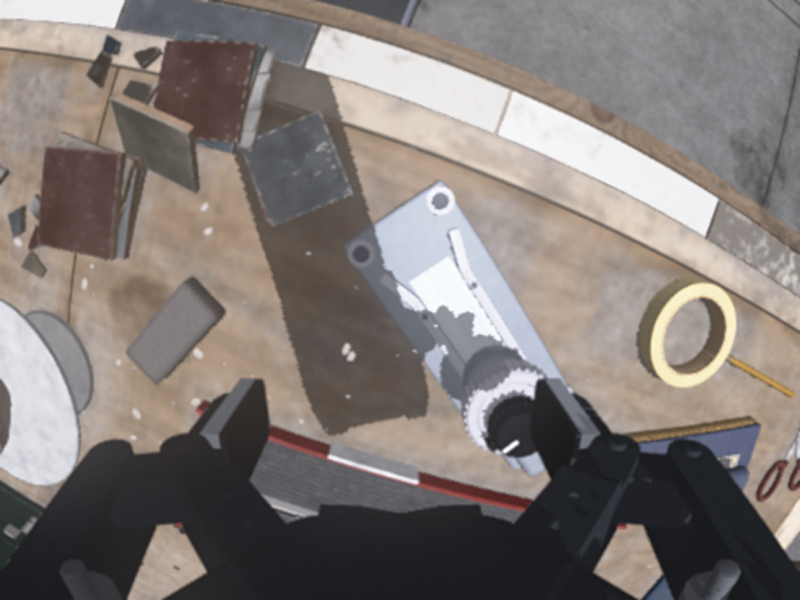

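The wrist view (enlarged 1.56x) shows the jig clearly. The front screws are at (440,200) and (361,253), the flare tips at (455,232) and (385,278), the knob top near (516,430), and the pointer is visible. Next I'll move over the block.

servo_tool(
  deltas=[
    {"dp": [15,-35,3],"rot": [0,0,0],"fingers": 1},
    {"dp": [30,-70,6],"rot": [0,0,0],"fingers": 1},
    {"dp": [45,-105,10],"rot": [0,0,0],"fingers": 1},
    {"dp": [60,-140,13],"rot": [0,0,0],"fingers": 1},
    {"dp": [75,-175,16],"rot": [0,0,0],"fingers": 1},
    {"dp": [90,-210,20],"rot": [0,0,0],"fingers": 1},
    {"dp": [105,-245,23],"rot": [0,0,0],"fingers": 1},
    {"dp": [120,-280,26],"rot": [0,0,0],"fingers": 1},
    {"dp": [135,-315,30],"rot": [0,0,0],"fingers": 1},
    {"dp": [150,-350,33],"rot": [0,0,0],"fingers": 1},
    {"dp": [165,-385,36],"rot": [0,0,0],"fingers": 1},
    {"dp": [180,-420,40],"rot": [0,0,0],"fingers": 1},
    {"dp": [195,-455,43],"rot": [0,0,0],"fingers": 1},
    {"dp": [207,-485,44],"rot": [0,0,0],"fingers": 1},
    {"dp": [215,-505,44],"rot": [0,0,0],"fingers": 1},
    {"dp": [215,-505,44],"rot": [0,0,0],"fingers": 1},
    {"dp": [215,-505,44],"rot": [0,0,0],"fingers": 1},
    {"dp": [215,-505,44],"rot": [0,0,0],"fingers": 1},
  ],
)

```text
clock: 2.78
tcp_pos: [0.4472, -0.2457, 0.3605]
tcp_rot: [0.537, -3.095, -0.001]
ft_force: [0.4, 0.5, -0.1]
finger_gap: 0.0856
finger_force: 0.0
```

Run:
```python
from h import *
from plant import r
p=np.load("pics/w1.npz");S=512/800
T=lambda x,y,z:onz(p,x*S,y*S,z,True)[:2].round(4)
print("screws",T(440,200,.025),T(361,253,.025),"flare",T(455,232,.032),T(385,278,.032),"knob",T(516,430,.156),"corners",T(440,181,.022),T(345,245,.022))
w=r.snapshot("wrist");s=r.observe();R=Ro.from_rotvec(s["tcp_rot"]).as_matrix();print(s["clock"],s["tcp_pos"],s["q"])
np.savez("pics/w2.npz",**w);cv2.imwrite("pics/w2.png",cv2.resize(w["color"],(800,600),interpolation=cv2.INTER_CUBIC))
```

```text
screws [0.4166 0.3108] [0.4746 0.2684] flare [0.4349 0.3289] [0.4854 0.2917] knob [0.5151 0.3824] corners [0.403  0.3061] [0.4734 0.2547]
2.8333 [ 0.44724714 -0.24544582  0.3605506 ] [-0.06883006  0.17407214  0.57562641  1.76932566 -0.10094968  1.22794633
  2.44921057]
```

View pics/w2.png

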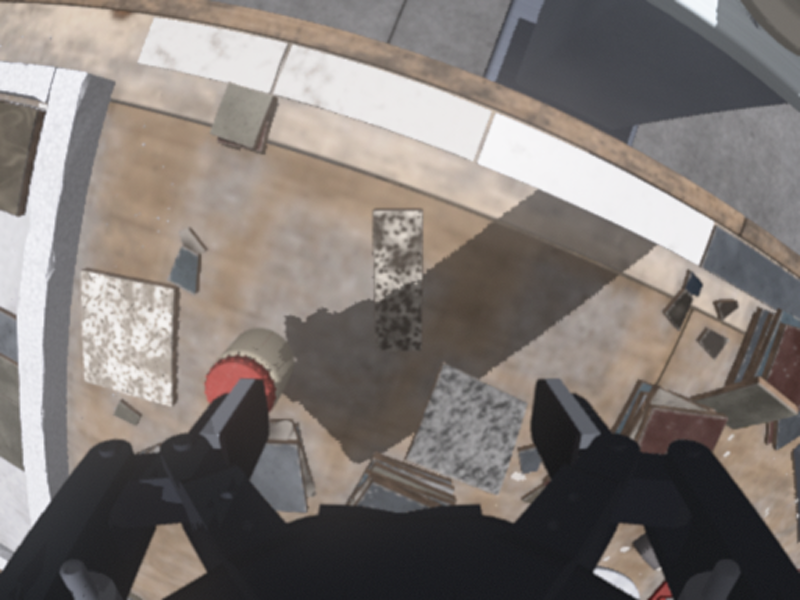

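The block lies with its top corners at (373,210), (423,210), (421,349) and (374,349). The jar's lid is at (240,385), and the grey-speckled stone is at (470,430).

Run:
```python
from h import *
from plant import r
p=np.load("pics/w2.npz");S=512/800
g=cv2.cvtColor(p["color"],cv2.COLOR_BGR2GRAY)
c=np.array([onz(p,x*S,y*S,.022,True)[:2] for x,y in [(373,210),(423,210),(421,349),(374,349)]])
m=c.mean(0);d=(c[0]+c[1]-c[2]-c[3])/2;print("mid",m,"len",np.hypot(*d),"ang",np.degrees(np.arctan2(d[1],d[0])),"wid",np.hypot(*(c[0]-c[1])),np.hypot(*(c[2]-c[3])))
s=r.observe();R=Ro.from_rotvec(s["tcp_rot"]).as_matrix()
print("tool x ang",np.degrees(np.arctan2(R[1,0],R[0,0])))
f=lambda X:(R.T@(np.array(X)-s["tcp_pos"])*1000).round(1)
print("block",f([*m,.36]),"jar",f([*onz(p,240*S,385*S,.066,True)[:2],.066]),"stone pts",[f(onz(p,x*S,y*S,.024,True))[:2] for x,y in [(445,363),(408,455),(525,405)]])
```

```text
mid [ 0.44614917 -0.2482785 ] len 0.09751278232751745 ang -160.54700203417548 wid 0.033009512388479934 0.03334871143033749
tool x ang -160.2638065706451
block [ 2.  -2.3  0.5] jar [ -56.2 -105.6  294.5] stone pts [array([-56.8,  31.1]), array([-135.4,    5.2]), array([-92.6,  93.9])]
```

servo_tool(
  deltas=[
    {"dp": [17,-2.3,25],"fingers": 0.85},
    {"dp": [17,-2.3,55],"fingers": 0.75},
    {"dp": [17,-2.3,85],"fingers": 0.75},
    {"dp": [17,-2.3,115],"fingers": 0.75},
    {"dp": [17,-2.3,140],"fingers": 0.75},
    {"dp": [17,-2.3,160],"fingers": 0.75},
    {"dp": [17,-2.3,172],"fingers": 0.75},
    {"dp": [17,-2.3,178],"fingers": 0.75},
    {"dp": [17,-2.3,178],"fingers": 0.75},
    {"dp": [17,-2.3,178],"fingers": 0.75},
  ],
  squeeze=35,
)

```text
invalid input
```

servo_tool(
  deltas=[
    {"dp": [0,0,0],"fingers": 0.6},
    {"dp": [0,0,0],"fingers": 0.5},
    {"dp": [0,0,0],"fingers": 0.3},
    {"dp": [0,0,0],"fingers": 0.3},
    {"dp": [0,0,0],"fingers": 0.2},
    {"dp": [0,0,0],"fingers": 0.2},
    {"dp": [0,0,0],"fingers": 0.2},
    {"dp": [0,0,0],"fingers": 0.2},
  ],
)

```text
invalid input
```

servo_tool(
  deltas=[
    {"dp": [17,-2.3,25],"rot": [0,0,0],"fingers": 0.85},
    {"dp": [17,-2.3,55],"rot": [0,0,0],"fingers": 0.75},
    {"dp": [17,-2.3,85],"rot": [0,0,0],"fingers": 0.75},
    {"dp": [17,-2.3,115],"rot": [0,0,0],"fingers": 0.75},
    {"dp": [17,-2.3,140],"rot": [0,0,0],"fingers": 0.75},
    {"dp": [17,-2.3,160],"rot": [0,0,0],"fingers": 0.75},
    {"dp": [17,-2.3,172],"rot": [0,0,0],"fingers": 0.75},
    {"dp": [17,-2.3,178],"rot": [0,0,0],"fingers": 0.75},
    {"dp": [17,-2.3,178],"rot": [0,0,0],"fingers": 0.75},
    {"dp": [17,-2.3,178],"rot": [0,0,0],"fingers": 0.75},
  ],
  squeeze=35,
)

```text
clock: 3.67
tcp_pos: [0.4318, -0.255, 0.1834]
tcp_rot: [-0.535, 3.095, -0.001]
ft_force: [-1.0, 0.3, 0.5]
finger_gap: 0.0645
finger_force: 0.0
```

servo_tool(
  deltas=[
    {"dp": [0,0,0],"rot": [0,0,0],"fingers": 0.6},
    {"dp": [0,0,0],"rot": [0,0,0],"fingers": 0.5},
    {"dp": [0,0,0],"rot": [0,0,0],"fingers": 0.3},
    {"dp": [0,0,0],"rot": [0,0,0],"fingers": 0.3},
    {"dp": [0,0,0],"rot": [0,0,0],"fingers": 0.2},
    {"dp": [0,0,0],"rot": [0,0,0],"fingers": 0.2},
    {"dp": [0,0,0],"rot": [0,0,0],"fingers": 0.2},
    {"dp": [0,0,0],"rot": [0,0,0],"fingers": 0.2},
  ],
)

```text
clock: 4.33
tcp_pos: [0.4317, -0.2554, 0.1839]
tcp_rot: [-0.533, 3.094, -0.001]
ft_force: [-1.0, 1.1, 7.7]
finger_gap: 0.0333
finger_force: 34.4
```

servo_tool(
  deltas=[
    {"dp": [0,0,-20],"rot": [0,0,0],"fingers": 0.2},
    {"dp": [0,0,-45],"rot": [0,0,0],"fingers": 0.2},
    {"dp": [-8,20,-75],"rot": [0,0,0],"fingers": 0.2},
    {"dp": [-19,50,-100],"rot": [0,0,-3],"fingers": 0.2},
    {"dp": [-32,85,-116],"rot": [0,0,-6],"fingers": 0.2},
    {"dp": [-45,120,-116],"rot": [0,0,-9],"fingers": 0.2},
    {"dp": [-58,155,-116],"rot": [0,0,-12],"fingers": 0.2},
    {"dp": [-71,190,-116],"rot": [0,0,-15],"fingers": 0.2},
    {"dp": [-85,225,-116],"rot": [0,0,-18],"fingers": 0.2},
    {"dp": [-98,260,-116],"rot": [0,0,-21],"fingers": 0.2},
    {"dp": [-111,295,-116],"rot": [0,0,-24],"fingers": 0.2},
    {"dp": [-125,330,-116],"rot": [0,0,-27],"fingers": 0.2},
    {"dp": [-138,365,-116],"rot": [0,0,-30],"fingers": 0.2},
    {"dp": [-151,400,-116],"rot": [0,0,-32],"fingers": 0.2},
    {"dp": [-164,435,-116],"rot": [0,0,-34],"fingers": 0.2},
    {"dp": [-177,470,-116],"rot": [0,0,-34],"fingers": 0.2},
    {"dp": [-186,492,-116],"rot": [0,0,-34],"fingers": 0.2},
    {"dp": [-190,503,-116],"rot": [0,0,-34],"fingers": 0.2},
    {"dp": [-190,503,-116],"rot": [0,0,-34],"fingers": 0.2},
    {"dp": [-190,503,-116],"rot": [0,0,-34],"fingers": 0.2},
  ],
)

```text
clock: 6.0
tcp_pos: [0.442, 0.2818, 0.2986]
tcp_rot: [1.415, -2.804, 0.001]
ft_force: [0.1, -1.5, -1.4]
finger_gap: 0.0331
finger_force: 35.9
```

Run:
```python
from h import *
from plant import r
w=r.snapshot("wrist");s=r.observe();R=Ro.from_rotvec(s["tcp_rot"]).as_matrix();print(s["clock"],s["tcp_pos"],s["q"],s["finger_gap"],np.degrees(np.arctan2(R[1,0],R[0,0])))
np.savez("pics/w3.npz",**w);cv2.imwrite("pics/w3.png",cv2.resize(w["color"],(800,600),interpolation=cv2.INTER_CUBIC))
```

```text
6.05 [0.44228953 0.28079656 0.29860543] [-0.71904241  0.24653567  0.10726955  1.79708818 -0.02835879  1.10028956
  1.9017677 ] 0.03302281308437204 -126.53820684885515
```

View pics/w3.png

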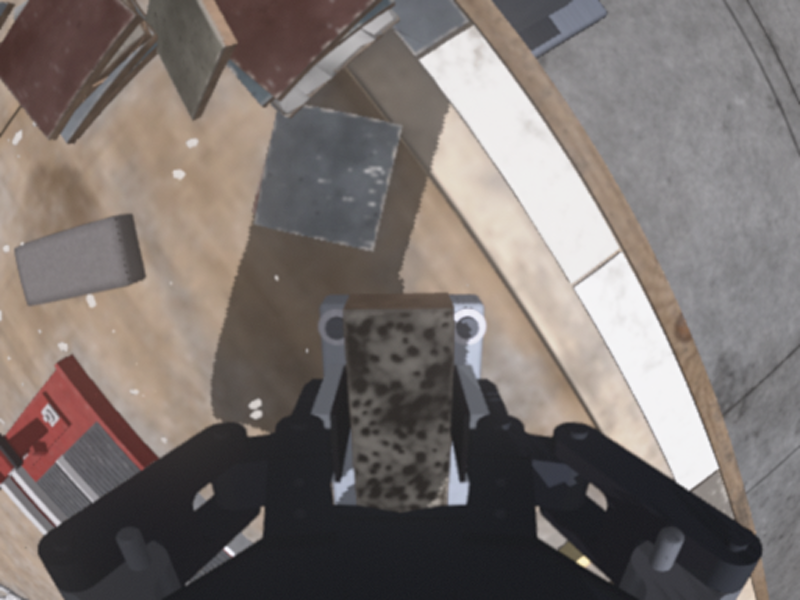

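The block is held level: its near-end face spans rows 293–310 and columns 346–452. The jig's front screws are symmetric about it at (336,327) and (468,327), so it is well aligned.

Run:
```python
from h import *
from plant import r
p=np.load("pics/w3.npz");S=512/800
s=r.observe();R=Ro.from_rotvec(s["tcp_rot"]).as_matrix();tp=s["tcp_pos"]
f=lambda x,y,z:(R.T@(onz(p,x*S,y*S,z,True)-tp)*1000).round(1)
zt=tp[2]-.162
print("screws",f(336,327,.025),f(468,327,.025),"block top near",f(346,310,zt),f(452,310,zt),"far",f(357,500,zt),f(446,500,zt))
print("bed corners",f(322,298,.024),f(484,298,.024))
u=np.array([np.cos(np.radians(53.7)),np.sin(np.radians(53.7)),0]);A=np.array([.518,.387,0])
print("A in tool",(R.T@(A-tp)*1000).round(1))
```

```text
screws [ -9.6 -34.  273.6] [ -9.4  39.2 273.6] block top near [ 32.6 -14.8 162. ] [ 32.7  16.5 162. ] far [-38.2 -14.1 162. ] [-38.2  17.8 162. ]
bed corners [  6.8 -41.3 274.6] [  7.   47.5 274.6]
A in tool [-130.7    2.6  298.5]
```

servo_tool(
  deltas=[
    {"dp": [-15,1,0],"rot": [0,0,0],"fingers": 0.2},
    {"dp": [-32,1.6,10],"rot": [0,0,0],"fingers": 0.2},
    {"dp": [-32,1.6,30],"rot": [0,0,0],"fingers": 0.2},
    {"dp": [-32,1.6,50],"rot": [0,0,0],"fingers": 0.2},
    {"dp": [-32,1.6,65],"rot": [0,0,0],"fingers": 0.2},
    {"dp": [-32,1.6,74],"rot": [0,0,0],"fingers": 0.2},
    {"dp": [-32,1.6,78],"rot": [0,0,0],"fingers": 0.2},
    {"dp": [-32,1.6,81],"rot": [0,0,0],"fingers": 0.2},
    {"dp": [-32,1.6,81],"rot": [0,0,0],"fingers": 0.2},
  ],
)

```text
clock: 6.8
tcp_pos: [0.46, 0.3085, 0.218]
tcp_rot: [-1.414, 2.805, -0.0]
ft_force: [-0.4, -0.3, -0.7]
finger_gap: 0.0331
finger_force: 34.9
```

servo_tool(
  deltas=[
    {"dp": [0,0,2],"rot": [0,0,0],"fingers": 0.2},
    {"dp": [0,0,4],"rot": [0,0,0],"fingers": 0.2},
    {"dp": [0,0,6],"rot": [0,0,0],"fingers": 0.2},
    {"dp": [0,0,6],"rot": [0,0,0],"fingers": 0.2},
  ],
)

```text
clock: 7.13
tcp_pos: [0.4596, 0.309, 0.2116]
tcp_rot: [1.415, -2.805, -0.0]
ft_force: [-0.5, 0.8, -1.3]
finger_gap: 0.0331
finger_force: 34.9
```

servo_tool(
  deltas=[
    {"dp": [0,0,1],"rot": [0,0,0],"fingers": 0.2},
    {"dp": [0,0,2],"rot": [0,0,0],"fingers": 0.2},
    {"dp": [0,0,2],"rot": [0,0,0],"fingers": 0.2},
  ],
)

```text
clock: 7.38
tcp_pos: [0.4596, 0.309, 0.2095]
tcp_rot: [1.415, -2.804, 0.0]
ft_force: [-0.1, 0.7, -0.9]
finger_gap: 0.0328
finger_force: 34.9
```

servo_tool(
  deltas=[
    {"dp": [0,0,1],"rot": [0,0,0],"fingers": 0.2},
    {"dp": [0,0,1.5],"rot": [0,0,0],"fingers": 0.2},
    {"dp": [0,0,1.5],"rot": [0,0,0],"fingers": 0.45},
    {"dp": [0,0,1.5],"rot": [0,0,0],"fingers": 0.55},
    {"dp": [0,0,1.5],"rot": [0,0,0],"fingers": 0.6},
    {"dp": [0,0,1.5],"rot": [0,0,0],"fingers": 0.6},
    {"dp": [0,0,-15],"rot": [0,0,0],"fingers": 0.6},
    {"dp": [0,0,-35],"rot": [0,0,0],"fingers": 0.6},
    {"dp": [15,0,-60],"rot": [0,0,0],"fingers": 0.4},
    {"dp": [40,0,-60],"rot": [0,0,0],"fingers": 0.0},
    {"dp": [57,0,-60],"rot": [0,0,0],"fingers": 0.0},
    {"dp": [57,0,-60],"rot": [0,0,0],"fingers": 0.0},
    {"dp": [57,0,-60],"rot": [0,0,0],"fingers": 0.0},
  ],
)

```text
clock: 8.47
tcp_pos: [0.4256, 0.2627, 0.27]
tcp_rot: [-1.414, 2.805, 0.0]
ft_force: [0.1, 0.8, 0.3]
finger_gap: 0.0003
finger_force: 0.0
```

Run:
```python
from h import *
from plant import r
w=r.snapshot("wrist");s=r.observe();R=Ro.from_rotvec(s["tcp_rot"]).as_matrix();print(s["clock"],s["tcp_pos"],s["q"],s["finger_gap"],np.degrees(np.arctan2(R[1,0],R[0,0])))
np.savez("pics/w4.npz",**w);cv2.imwrite("pics/w4.png",cv2.resize(w["color"],(800,600),interpolation=cv2.INTER_CUBIC))
```

```text
8.5167 [0.42589517 0.26335837 0.26992303] [-0.71035055  0.23153473  0.1058604   1.887159   -0.0286492   1.02363198
  1.91295508] -0.00023837927580947353 -126.45352152987789
```

View pics/w4.png

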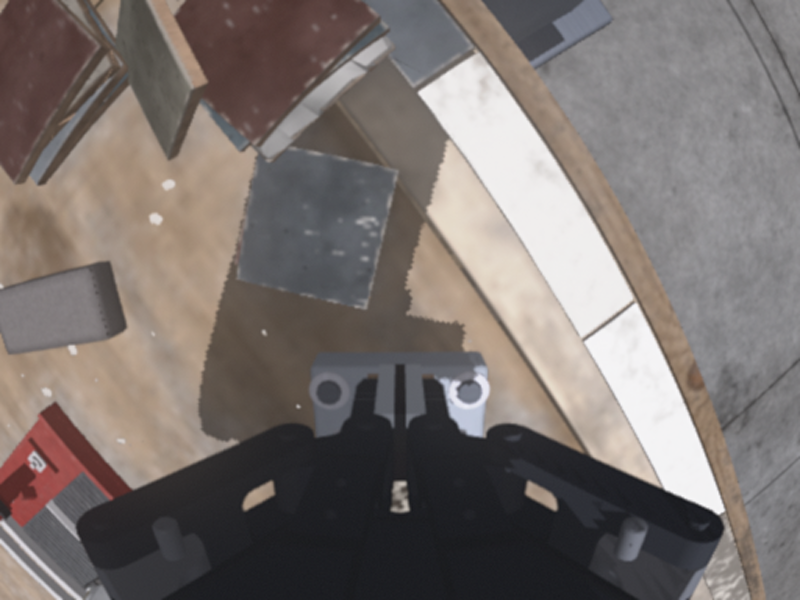

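The bed front is at row 355 and the fingers are shut over it behind the block, with a bit of speckle visible at (400,495). I'll lower the fingers and push.

servo_tool(
  deltas=[
    {"dp": [0,0,20],"rot": [0,0,0],"fingers": 0},
    {"dp": [0,0,42],"rot": [0,0,0],"fingers": 0},
    {"dp": [0,0,58],"rot": [0,0,0],"fingers": 0},
    {"dp": [0,0,65],"rot": [0,0,0],"fingers": 0},
    {"dp": [-4,0,65],"rot": [0,0,0],"fingers": 0},
    {"dp": [-7,0,65],"rot": [0,0,0],"fingers": 0},
    {"dp": [-9,0,65],"rot": [0,0,0],"fingers": 0},
    {"dp": [-11,0,65],"rot": [0,0,0],"fingers": 0},
    {"dp": [-13,0,65],"rot": [0,0,0],"fingers": 0},
    {"dp": [-15,0,65],"rot": [0,0,0],"fingers": 0},
    {"dp": [-17,0,65],"rot": [0,0,0],"fingers": 0},
    {"dp": [-20,0,65],"rot": [0,0,0],"fingers": 0},
    {"dp": [-23,0,65],"rot": [0,0,0],"fingers": 0},
    {"dp": [-26,0,65],"rot": [0,0,0],"fingers": 0},
  ],
)

```text
clock: 9.68
tcp_pos: [0.4414, 0.2843, 0.2047]
tcp_rot: [1.415, -2.805, 0.0]
ft_force: [-0.9, -1.5, 2.0]
finger_gap: -0.0001
finger_force: 0.7
```

servo_tool(
  deltas=[
    {"dp": [-3,0,0],"rot": [0,0,0],"fingers": 0},
    {"dp": [-6,0,0],"rot": [0,0,0],"fingers": 0},
    {"dp": [-9,0,0],"rot": [0,0,0],"fingers": 0},
    {"dp": [-12,0,0],"rot": [0,0,0],"fingers": 0},
    {"dp": [-15,0,0],"rot": [0,0,0],"fingers": 0},
    {"dp": [-18,0,0],"rot": [0,0,0],"fingers": 0},
  ],
)

```text
clock: 10.18
tcp_pos: [0.4521, 0.2988, 0.2046]
tcp_rot: [1.415, -2.805, 0.0]
ft_force: [-1.1, -1.3, 1.4]
finger_gap: -0.0001
finger_force: 0.7
```

servo_tool(
  deltas=[
    {"dp": [-2,0,0],"rot": [0,0,0],"fingers": 0},
    {"dp": [-4,0,0],"rot": [0,0,0],"fingers": 0},
    {"dp": [-6,0,0],"rot": [0,0,0],"fingers": 0},
    {"dp": [-8,0,0],"rot": [0,0,0],"fingers": 0},
    {"dp": [-9,0,0],"rot": [0,0,0],"fingers": 0},
  ],
)

```text
clock: 10.6
tcp_pos: [0.4574, 0.3061, 0.2047]
tcp_rot: [-1.416, 2.804, 0.0]
ft_force: [-0.4, -1.1, -0.0]
finger_gap: -0.0001
finger_force: 0.6
```

servo_tool(
  deltas=[
    {"dp": [-1.5,0,0],"rot": [0,0,0],"fingers": 0},
    {"dp": [-3,0,0],"rot": [0,0,0],"fingers": 0},
    {"dp": [-4.5,0,0],"rot": [0,0,0],"fingers": 0},
    {"dp": [-6,0,0],"rot": [0,0,0],"fingers": 0},
  ],
)

```text
clock: 10.93
tcp_pos: [0.4609, 0.3107, 0.2046]
tcp_rot: [1.415, -2.805, -0.0]
ft_force: [-0.6, -0.2, 0.8]
finger_gap: -0.0001
finger_force: 0.4
```

servo_tool(
  deltas=[
    {"dp": [-0.7,0,0],"rot": [0,0,0],"fingers": 0},
    {"dp": [-1.4,0,0],"rot": [0,0,0],"fingers": 0},
    {"dp": [-2,0,0],"rot": [0,0,0],"fingers": 0},
  ],
)

```text
clock: 11.18
tcp_pos: [0.4621, 0.3123, 0.2047]
tcp_rot: [1.415, -2.805, 0.0]
ft_force: [-0.7, -0.3, -0.9]
finger_gap: -0.0001
finger_force: 0.5
```

servo_tool(
  deltas=[
    {"dp": [-0.5,0,0],"rot": [0,0,0],"fingers": 0},
    {"dp": [-1,0,0],"rot": [0,0,0],"fingers": 0},
  ],
)

```text
clock: 11.35
tcp_pos: [0.4626, 0.3131, 0.2047]
tcp_rot: [1.415, -2.805, -0.0]
ft_force: [0.2, -1.1, -0.2]
finger_gap: -0.0001
finger_force: 0.4
```

servo_tool(
  deltas=[
    {"dp": [-0.5,0,0],"rot": [0,0,0],"fingers": 0},
    {"dp": [-0.8,0,0],"rot": [0,0,0],"fingers": 0},
  ],
)

```text
clock: 11.52
tcp_pos: [0.4631, 0.3138, 0.2047]
tcp_rot: [1.415, -2.805, -0.0]
ft_force: [-0.8, -0.4, -0.1]
finger_gap: -0.0002
finger_force: 0.4
```

servo_tool(
  deltas=[
    {"dp": [-0.3,0,0],"rot": [0,0,0],"fingers": 0},
    {"dp": [-0.6,0,0],"rot": [0,0,0],"fingers": 0},
  ],
)

```text
clock: 11.68
tcp_pos: [0.4635, 0.3142, 0.2047]
tcp_rot: [1.415, -2.805, -0.0]
ft_force: [-0.5, -1.1, -0.6]
finger_gap: -0.0006
finger_force: 0.4
```

servo_tool(
  deltas=[
    {"dp": [-0.3,0,0],"rot": [0,0,0],"fingers": 0},
    {"dp": [-0.6,0,0],"rot": [0,0,0],"fingers": 0},
  ],
)

```text
clock: 11.85
tcp_pos: [0.4638, 0.3147, 0.2047]
tcp_rot: [1.415, -2.805, -0.0]
ft_force: [-0.6, -0.4, 0.8]
finger_gap: 0.0002
finger_force: 0.4
```

servo_tool(
  deltas=[
    {"dp": [-0.3,0,0],"rot": [0,0,0],"fingers": 0},
    {"dp": [-0.6,0,0],"rot": [0,0,0],"fingers": 0},
  ],
)

```text
clock: 12.02
tcp_pos: [0.4642, 0.3152, 0.2047]
tcp_rot: [1.415, -2.805, 0.0]
ft_force: [-0.2, 0.9, -0.8]
finger_gap: 0.0001
finger_force: 0.3
```

servo_tool(
  deltas=[
    {"dp": [-0.3,0,0],"rot": [0,0,0],"fingers": 0},
    {"dp": [-0.6,0,0],"rot": [0,0,0],"fingers": 0},
  ],
)

```text
clock: 12.18
tcp_pos: [0.4645, 0.3157, 0.2046]
tcp_rot: [1.415, -2.805, 0.0]
ft_force: [-0.4, -0.1, -0.6]
finger_gap: -0.0
finger_force: 0.3
```

servo_tool(
  deltas=[
    {"dp": [-0.3,0,0],"rot": [0,0,0],"fingers": 0},
    {"dp": [-0.6,0,0],"rot": [0,0,0],"fingers": 0},
  ],
)

```text
clock: 12.35
tcp_pos: [0.4649, 0.3161, 0.2047]
tcp_rot: [1.415, -2.805, -0.0]
ft_force: [-1.0, -0.8, 0.1]
finger_gap: -0.0001
finger_force: 0.3
```

servo_tool(
  deltas=[
    {"dp": [-0.3,0,0],"rot": [0,0,0],"fingers": 0},
    {"dp": [-0.6,0,0],"rot": [0,0,0],"fingers": 0},
  ],
)

```text
clock: 12.52
tcp_pos: [0.4653, 0.3166, 0.2047]
tcp_rot: [1.415, -2.805, -0.0]
ft_force: [-0.4, -0.6, -0.5]
finger_gap: 0.0002
finger_force: 0.3
```

servo_tool(
  deltas=[
    {"dp": [-0.4,0,0],"rot": [0,0,0],"fingers": 0},
    {"dp": [-0.8,0,0],"rot": [0,0,0],"fingers": 0},
  ],
)

```text
clock: 12.68
tcp_pos: [0.4657, 0.3173, 0.2047]
tcp_rot: [1.415, -2.805, -0.0]
ft_force: [-0.5, -1.1, -0.5]
finger_gap: 0.0002
finger_force: 0.3
```

servo_tool(
  deltas=[
    {"dp": [-0.4,0,0],"rot": [0,0,0],"fingers": 0},
    {"dp": [-0.8,0,0],"rot": [0,0,0],"fingers": 0},
  ],
)

```text
clock: 12.85
tcp_pos: [0.4662, 0.3179, 0.2047]
tcp_rot: [1.415, -2.805, -0.0]
ft_force: [0.1, -1.5, 0.5]
finger_gap: -0.0004
finger_force: 0.3
```

servo_tool(
  deltas=[
    {"dp": [-0.4,0,0],"rot": [0,0,0],"fingers": 0},
    {"dp": [-0.8,0,0],"rot": [0,0,0],"fingers": 0},
  ],
)

```text
clock: 13.02
tcp_pos: [0.4666, 0.3185, 0.2046]
tcp_rot: [1.415, -2.804, 0.0]
ft_force: [-2.3, -2.6, 0.9]
finger_gap: 0.0003
finger_force: 1.4
```

Run:
```python
from h import *
from plant import r
for n in("scene","top"):
    p=r.snapshot(n);np.savez(f"pics/{n}5.npz",**p)
    if n=="scene":
        u,v=proj(p,[.49,.35,.05]).astype(int);a=p["color"][v-40:v+35,u-50:u+50];a=cv2.resize(a,None,fx=4,fy=4,interpolation=cv2.INTER_CUBIC)
    else:
        u,v=proj(p,[.49,.35,.05]).astype(int);b=p["color"][v-40:v+35,u-50:u+50];b=cv2.resize(b,None,fx=4,fy=4,interpolation=cv2.INTER_CUBIC)
cv2.imwrite("pics/c5.png",np.hstack([a,b]));print(r.observe()["tcp_pos"],r.observe()["ft_force"])
```

```text
[0.46662752 0.31844881 0.20464896] [-0.82919251 -1.63764158  0.90888335]
```

View pics/c5.png

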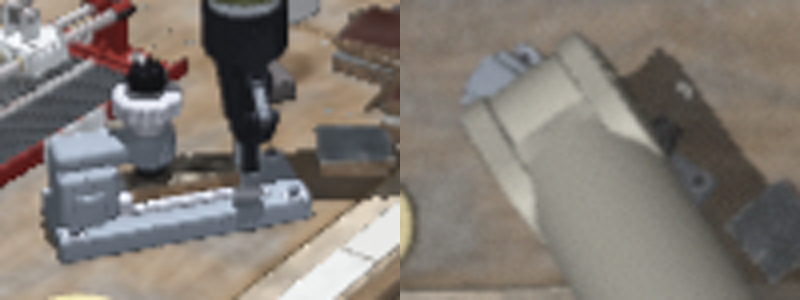

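The scene crop shows the shut fingers behind the block, which sits between the rails and reaches under the arm. The force has just started to rise to 3.5 N, so I'll confirm the stop.

servo_tool(
  deltas=[
    {"dp": [-0.3,0,0],"rot": [0,0,0],"fingers": 0},
    {"dp": [-0.3,0,0],"rot": [0,0,0],"fingers": 0},
  ],
)

```text
clock: 13.28
tcp_pos: [0.4667, 0.3185, 0.2046]
tcp_rot: [1.415, -2.804, 0.0]
ft_force: [-2.1, -3.3, 2.3]
finger_gap: -0.0003
finger_force: 1.9
```

servo_tool(
  deltas=[
    {"dp": [-0.3,0,0],"rot": [0,0,0],"fingers": 0},
    {"dp": [-0.3,0,0],"rot": [0,0,0],"fingers": 0},
  ],
)

```text
clock: 13.45
tcp_pos: [0.4668, 0.3186, 0.2046]
tcp_rot: [1.414, -2.804, 0.001]
ft_force: [-3.4, -3.8, 3.9]
finger_gap: -0.0001
finger_force: 2.7
```

servo_tool(
  deltas=[
    {"dp": [-0.3,0,0],"rot": [0,0,0],"fingers": 0},
    {"dp": [-0.3,0,0],"rot": [0,0,0],"fingers": 0},
  ],
)

```text
clock: 13.62
tcp_pos: [0.4669, 0.3187, 0.2046]
tcp_rot: [1.414, -2.803, 0.001]
ft_force: [-4.4, -4.5, 5.2]
finger_gap: 0.0002
finger_force: 3.3
```

servo_tool(
  deltas=[
    {"dp": [5,0,0],"rot": [0,0,0],"fingers": 0},
    {"dp": [15,0,0],"rot": [0,0,0],"fingers": 0},
    {"dp": [22,0,-15],"rot": [0,0,0],"fingers": 0},
    {"dp": [22,0,-45],"rot": [0,0,0],"fingers": 0},
    {"dp": [22,0,-80],"rot": [0,0,0],"fingers": 0.3},
    {"dp": [22,0,-115],"rot": [0,0,0],"fingers": 1},
    {"dp": [15,0,-150],"rot": [0,0,0],"fingers": 1},
    {"dp": [0,0,-175],"rot": [0,0,0],"fingers": 1},
    {"dp": [-25,0,-175],"rot": [0,0,0],"fingers": 1},
    {"dp": [-50,0.5,-175],"rot": [0,0,0],"fingers": 1},
    {"dp": [-70,1,-175],"rot": [0,0,0],"fingers": 1},
    {"dp": [-80,1,-175],"rot": [0,0,0],"fingers": 1},
    {"dp": [-85,1,-175],"rot": [0,0,0],"fingers": 1},
    {"dp": [-85,1,-175],"rot": [0,0,0],"fingers": 1},
    {"dp": [-85,1,-175],"rot": [0,0,0],"fingers": 1},
  ],
)

```text
clock: 14.87
tcp_pos: [0.5169, 0.3879, 0.3795]
tcp_rot: [1.415, -2.805, 0.0]
ft_force: [-0.6, 0.0, 0.2]
finger_gap: 0.085
finger_force: 0.0
```

Run:
```python
from h import *
from plant import r
w=r.snapshot("wrist");s=r.observe();R=Ro.from_rotvec(s["tcp_rot"]).as_matrix();print(s["clock"],s["tcp_pos"],s["q"],s["finger_gap"],np.degrees(np.arctan2(R[1,0],R[0,0])),s["wrist_torque"])
np.savez("pics/w6.npz",**w);cv2.imwrite("pics/w6.png",cv2.resize(w["color"],(800,600),interpolation=cv2.INTER_CUBIC))
```

```text
14.9167 [0.51681347 0.38759805 0.37973662] [-0.76437061  0.4407449   0.10264673  1.34809471 -0.04460812  1.35502147
  1.84307474] 0.085332061914428 -126.47459793846241 [ 0.01073546 -0.0137037   0.00877276]
```

View pics/w6.png

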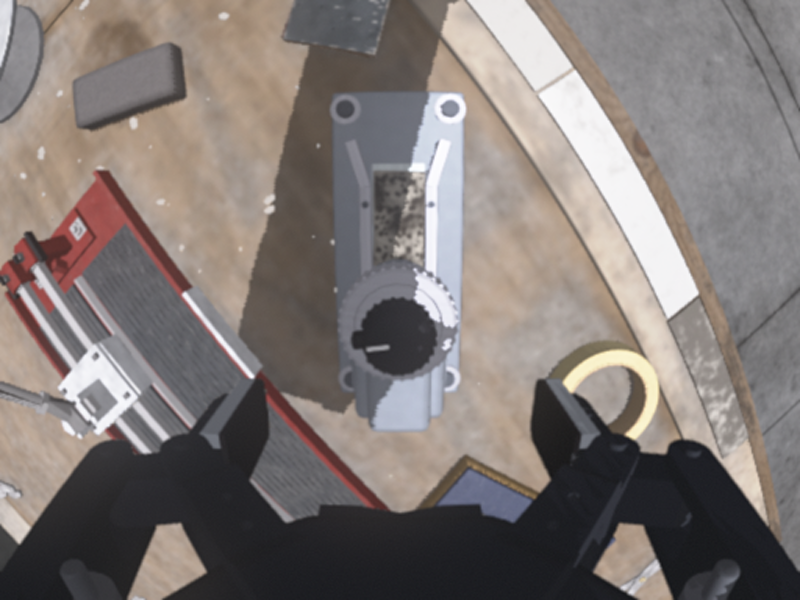

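The block sits straight between the rails: its near top edge is at row 171, the flare tips at row 142 and the kinks at about row 184. The knob is at (400,337) with its nib to the left at (356,341), and the ring outline spans (339–459, 262–380).

Run:
```python
from h import *
from plant import r
p=np.load("pics/w6.npz");S=512/800
s=r.observe();R=Ro.from_rotvec(s["tcp_rot"]).as_matrix();tp=s["tcp_pos"]
f=lambda x,y,z:(R.T@(onz(p,x*S,y*S,z,True)-tp)*1000).round(1)[:2]
print("ring L/R",f(339,318,.131),f(459,318,.131),"T/B",f(399,262,.131),f(399,380,.131))
print("knob L/R",f(363,337,.156),f(437,337,.156),"T/B",f(400,298,.156),f(400,376,.156),"nib",f(353,341,.141))
print("block near edge",f(374,171,.046),f(426,171,.046),"flare",f(350,142,.032),f(446,142,.032),"bed",f(333,93,.024),f(464,93,.024),"screws",f(345,108,.025),f(450,108,.025))
```

```text
ring L/R [  3.9 -29.5] [ 3.9 29.7] T/B [31.8  0.1] [-29.5   0.1]
knob L/R [  2.9 -15.7] [ 2.9 16.9] T/B [20.6  0.6] [-15.9   0.6] nib [ -4.5 -21.8]
block near edge [ 76.5 -16. ] [76.5 17.4] flare [ 96.9 -32.9] [96.9 31.6] bed [133.1 -45.6] [133.1  44.9] screws [121.7 -37.1] [121.7  35.1]
```

Bed edge to block end measures 56.6 mm against 57 expected, so the block is home. Now I'll grip the ring.

servo_tool(
  deltas=[
    {"dp": [0.8,0.3,20],"rot": [0,0,0],"fingers": 1},
    {"dp": [0.8,0.3,45],"rot": [0,0,0],"fingers": 1},
    {"dp": [0.8,0.3,65],"rot": [0,0,0],"fingers": 1},
    {"dp": [0.8,0.3,82],"rot": [0,0,0],"fingers": 1},
    {"dp": [0.8,0.3,94],"rot": [0,0,0],"fingers": 1},
    {"dp": [0.8,0.3,99.7],"rot": [0,0,0],"fingers": 1},
    {"dp": [0.8,0.3,99.7],"rot": [0,0,0],"fingers": 0.9},
    {"dp": [0.8,0.3,99.7],"rot": [0,0,0],"fingers": 0.8},
    {"dp": [0.8,0.3,99.7],"rot": [0,0,0],"fingers": 0.72},
    {"dp": [0.8,0.3,99.7],"rot": [0,0,0],"fingers": 0.6},
    {"dp": [0.8,0.3,99.7],"rot": [0,0,0],"fingers": 0.5},
    {"dp": [0.8,0.3,99.7],"rot": [0,0,0],"fingers": 0.5},
    {"dp": [0.8,0.3,99.7],"rot": [0,0,0],"fingers": 0.5},
    {"dp": [0.8,0.3,99.7],"rot": [0,0,0],"fingers": 0.5},
  ],
  squeeze=80,
)

```text
clock: 16.08
tcp_pos: [0.5172, 0.3874, 0.2825]
tcp_rot: [-1.412, 2.802, -0.0]
ft_force: [0.6, -3.1, 6.3]
finger_gap: 0.0575
finger_force: 84.6
```

```bash
cat > log.py <<'E'
from h import *
from plant import r
s=r.observe();R=Ro.from_rotvec(s["tcp_rot"]).as_matrix()
print(round(s["clock"],2),"yaw",round(float(np.degrees(np.arctan2(R[1,0],R[0,0]))),2),"T",s["wrist_torque"].round(3),"F",s["ft_force"].round(1),"z",s["tcp_pos"].round(4),"q7",s["q"][6].round(3),"e7",s["joint_efforts"][6].round(3),"g",s["finger_gap"].round(4),s["finger_force"].round(1))
E
python3 log.py
```

```text
Traceback (most recent call last):
  File "log.py", line 4, in <module>
    print(round(s["clock"],2),"yaw",round(float(np.degrees(np.arctan2(R[1,0],R[0,0]))),2),"T",s["wrist_torque"].round(3),"F",s["ft_force"].round(1),"z",s["tcp_pos"].round(4),"q7",s["q"][6].round(3),"e7",s["joint_efforts"][6].round(3),"g",s["finger_gap"].round(4),s["finger_force"].round(1))
                                                                                                                                                                                                                                              ^^^^^^^^^^^^^^^^^^^^^
AttributeError: 'float' object has no attribute 'round'
```

```bash
sed -i 's/s\["finger_gap"\].round(4),s\["finger_force"\].round(1)/round(s["finger_gap"],4),round(s["finger_force"],1)/' log.py; python3 log.py
```

```text
16.08 yaw -126.5 T [-0.516  0.144  0.133] F [ 0.6 -3.1  6.3] z [0.5172 0.3874 0.2825] q7 1.847 e7 -0.065 g 0.0575 84.6
```

servo_tool(
  deltas=[
    {"dp": [0,0,0.28],"rot": [0,0,4],"fingers": 0.5},
    {"dp": [0,0,0.56],"rot": [0,0,8],"fingers": 0.5},
    {"dp": [0,0,0.84],"rot": [0,0,12],"fingers": 0.5},
  ],
)

```text
clock: 16.33
tcp_pos: [0.5169, 0.3877, 0.2816]
tcp_rot: [-1.108, 2.936, 0.001]
ft_force: [-1.7, -3.2, 6.2]
finger_gap: 0.0578
finger_force: 84.7
```

```bash
python3 log.py
```

```text
16.33 yaw -138.63 T [-0.487  0.261  0.414] F [-1.7 -3.2  6.2] z [0.5169 0.3877 0.2816] q7 1.65 e7 1.224 g 0.0578 84.7
```

servo_tool(
  deltas=[
    {"dp": [0,0,0.28],"rot": [0,0,4],"fingers": 0.5},
    {"dp": [0,0,0.56],"rot": [0,0,8],"fingers": 0.5},
    {"dp": [0,0,0.84],"rot": [0,0,12],"fingers": 0.5},
  ],
)

```text
clock: 16.58
tcp_pos: [0.5166, 0.388, 0.2807]
tcp_rot: [-0.796, 3.036, 0.002]
ft_force: [-1.8, -1.6, 7.1]
finger_gap: 0.0576
finger_force: 84.7
```

```bash
python3 log.py
```

```text
16.58 yaw -150.61 T [-0.387  0.305  0.43 ] F [-1.8 -1.6  7.1] z [0.5166 0.388  0.2807] q7 1.457 e7 1.189 g 0.0576 84.7
```

servo_tool(
  deltas=[
    {"dp": [0,0,0.28],"rot": [0,0,4],"fingers": 0.5},
    {"dp": [0,0,0.56],"rot": [0,0,8],"fingers": 0.5},
  ],
)

```text
clock: 16.75
tcp_pos: [0.5165, 0.3883, 0.2802]
tcp_rot: [-0.583, 3.084, 0.003]
ft_force: [-1.3, -1.3, 6.6]
finger_gap: 0.0576
finger_force: 84.7
```

```bash
python3 log.py
```

```text
16.75 yaw -158.58 T [-0.359  0.331  0.446] F [-1.3 -1.3  6.6] z [0.5165 0.3883 0.2802] q7 1.328 e7 1.185 g 0.0576 84.7
```

servo_tool(
  deltas=[
    {"dp": [0,0,0.28],"rot": [0,0,4],"fingers": 0.5},
    {"dp": [0,0,0.56],"rot": [0,0,8],"fingers": 0.5},
  ],
)

```text
clock: 16.92
tcp_pos: [0.5164, 0.3885, 0.2797]
tcp_rot: [-0.367, 3.117, 0.004]
ft_force: [-1.7, 0.0, 5.3]
finger_gap: 0.0576
finger_force: 84.6
```

```bash
python3 log.py
```

```text
16.92 yaw -166.57 T [-0.225  0.308  0.422] F [-1.7  0.   5.3] z [0.5164 0.3885 0.2797] q7 1.199 e7 1.181 g 0.0576 84.6
```

servo_tool(
  deltas=[
    {"dp": [0,0,0.28],"rot": [0,0,4],"fingers": 0.5},
    {"dp": [0,0,0.56],"rot": [0,0,8],"fingers": 0.5},
  ],
)

```text
clock: 17.08
tcp_pos: [0.5163, 0.3888, 0.2791]
tcp_rot: [-0.149, 3.135, 0.005]
ft_force: [-1.6, 0.8, 6.4]
finger_gap: 0.0578
finger_force: 84.6
```

```bash
python3 log.py
```

```text
17.08 yaw -174.55 T [-0.127  0.303  0.423] F [-1.6  0.8  6.4] z [0.5163 0.3888 0.2791] q7 1.07 e7 1.176 g 0.0578 84.6
```

servo_tool(
  deltas=[
    {"dp": [0,0,0.28],"rot": [0,0,4],"fingers": 0.5},
    {"dp": [0,0,0.56],"rot": [0,0,8],"fingers": 0.5},
  ],
)

```text
clock: 17.25
tcp_pos: [0.5162, 0.389, 0.2785]
tcp_rot: [0.069, 3.138, 0.005]
ft_force: [-2.3, 2.1, 5.6]
finger_gap: 0.0575
finger_force: 84.6
```

```bash
python3 log.py
```

```text
17.25 yaw 177.47 T [0.054 0.222 0.461] F [-2.3  2.1  5.6] z [0.5162 0.389  0.2785] q7 0.942 e7 1.17 g 0.0575 84.6
```

Joint 7 effort is very clean, so a kink in it will show touch. Continuing.

servo_tool(
  deltas=[
    {"dp": [0,0,0.28],"rot": [0,0,4],"fingers": 0.5},
    {"dp": [0,0,0.56],"rot": [0,0,8],"fingers": 0.5},
  ],
)

```text
clock: 17.42
tcp_pos: [0.5162, 0.3893, 0.278]
tcp_rot: [0.288, 3.126, 0.006]
ft_force: [-0.4, 2.8, 4.8]
finger_gap: 0.0577
finger_force: 84.5
```

```bash
python3 log.py
```

```text
17.42 yaw 169.49 T [0.21  0.17  0.449] F [-0.4  2.8  4.8] z [0.5162 0.3893 0.278 ] q7 0.814 e7 1.162 g 0.0577 84.5
```

servo_tool(
  deltas=[
    {"dp": [0,0,0.28],"rot": [0,0,4],"fingers": 0.5},
    {"dp": [0,0,0.56],"rot": [0,0,8],"fingers": 0.5},
  ],
)

```text
clock: 17.58
tcp_pos: [0.5162, 0.3896, 0.2775]
tcp_rot: [0.505, 3.099, 0.007]
ft_force: [0.4, 2.9, 5.3]
finger_gap: 0.0577
finger_force: 84.5
```

```bash
python3 log.py
```

```text
17.58 yaw 161.5 T [0.333 0.122 0.442] F [0.4 2.9 5.3] z [0.5162 0.3896 0.2775] q7 0.685 e7 1.142 g 0.0577 84.5
```

servo_tool(
  deltas=[
    {"dp": [0,0,0.28],"rot": [0,0,4],"fingers": 0.5},
    {"dp": [0,0,0.56],"rot": [0,0,8],"fingers": 0.5},
  ],
)

```text
clock: 17.75
tcp_pos: [0.5163, 0.3898, 0.2771]
tcp_rot: [0.719, 3.056, 0.008]
ft_force: [0.6, 5.0, 5.5]
finger_gap: 0.0573
finger_force: 84.6
```

```bash
python3 log.py
```

```text
17.75 yaw 153.52 T [0.451 0.024 0.488] F [0.6 5.  5.5] z [0.5163 0.3898 0.2771] q7 0.558 e7 1.094 g 0.0573 84.6
```

servo_tool(
  deltas=[
    {"dp": [0,0,0.28],"rot": [0,0,4],"fingers": 0.5},
    {"dp": [0,0,0.56],"rot": [0,0,8],"fingers": 0.5},
  ],
)

```text
clock: 17.92
tcp_pos: [0.5163, 0.39, 0.2767]
tcp_rot: [0.93, 2.999, 0.01]
ft_force: [1.2, 5.7, 5.2]
finger_gap: 0.0577
finger_force: 84.6
```

```bash
python3 log.py
```

```text
17.92 yaw 145.53 T [0.56  0.033 0.602] F [1.2 5.7 5.2] z [0.5163 0.39   0.2767] q7 0.43 e7 1.046 g 0.0577 84.6
```

The effort slope changed at yaw ≈164°, at 0.29 N·m/rad, which is touch. The target is 0.75 rad beyond that, at yaw ≈121°.

servo_tool(
  deltas=[
    {"dp": [0,0,0.28],"rot": [0,0,4],"fingers": 0.5},
    {"dp": [0,0,0.56],"rot": [0,0,8],"fingers": 0.5},
  ],
)

```text
clock: 18.08
tcp_pos: [0.5164, 0.3902, 0.2763]
tcp_rot: [1.137, 2.927, 0.011]
ft_force: [2.1, 5.7, 4.8]
finger_gap: 0.0573
finger_force: 84.6
```

```bash
python3 log.py
```

```text
18.08 yaw 137.55 T [ 0.735 -0.056  0.598] F [2.1 5.7 4.8] z [0.5164 0.3902 0.2763] q7 0.303 e7 0.999 g 0.0573 84.6
```

servo_tool(
  deltas=[
    {"dp": [0,0,0.28],"rot": [0,0,4],"fingers": 0.5},
    {"dp": [0,0,0.56],"rot": [0,0,8],"fingers": 0.5},
  ],
)

```text
clock: 18.25
tcp_pos: [0.5165, 0.3904, 0.2758]
tcp_rot: [1.338, 2.841, 0.012]
ft_force: [3.1, 5.9, 4.7]
finger_gap: 0.0572
finger_force: 84.5
```

```bash
python3 log.py
```

```text
18.25 yaw 129.56 T [ 0.945 -0.232  0.658] F [3.1 5.9 4.7] z [0.5165 0.3904 0.2758] q7 0.175 e7 0.951 g 0.0572 84.5
```

servo_tool(
  deltas=[
    {"dp": [0,0,0.28],"rot": [0,0,4],"fingers": 0.5},
    {"dp": [0,0,0.55],"rot": [0,0,7.8],"fingers": 0.5},
    {"dp": [0,0,0.55],"rot": [0,0,7.8],"fingers": 0.5},
  ],
)

```text
clock: 18.5
tcp_pos: [0.5167, 0.3905, 0.2754]
tcp_rot: [1.53, 2.742, 0.013]
ft_force: [3.3, 8.6, 4.4]
finger_gap: 0.0573
finger_force: 84.5
```

```bash
python3 log.py
```

```text
18.5 yaw 121.68 T [ 1.244 -0.211 -0.185] F [3.3 8.6 4.4] z [0.5167 0.3905 0.2754] q7 0.05 e7 -1.12 g 0.0573 84.5
```

servo_tool(
  deltas=[
    {"dp": [0,0,0],"rot": [0,0,0],"fingers": 0.75},
    {"dp": [0,0,0],"rot": [0,0,0],"fingers": 0.9},
    {"dp": [0,0,0],"rot": [0,0,0],"fingers": 1},
    {"dp": [0,0,0],"rot": [0,0,0],"fingers": 1},
    {"dp": [0,0,0],"rot": [0,0,0],"fingers": 1},
    {"dp": [0,0,0],"rot": [0,0,0],"fingers": 1},
    {"dp": [0,0,-10],"rot": [0,0,0],"fingers": 1},
    {"dp": [0,0,-25],"rot": [0,0,0],"fingers": 1},
    {"dp": [0,0,-50],"rot": [0,0,0],"fingers": 1},
    {"dp": [0,0,-80],"rot": [0,0,0],"fingers": 1},
    {"dp": [0,0,-104],"rot": [0,0,0],"fingers": 1},
    {"dp": [0,0,-104],"rot": [0,0,0],"fingers": 1},
    {"dp": [0,0,-104],"rot": [0,0,0],"fingers": 1},
    {"dp": [0,0,-104],"rot": [0,0,0],"fingers": 1},
  ],
)

```text
clock: 19.67
tcp_pos: [0.516, 0.3877, 0.3762]
tcp_rot: [-1.529, -2.744, 0.0]
ft_force: [-0.4, 0.3, -0.6]
finger_gap: 0.086
finger_force: 0.0
```

```bash
python3 log.py
python3 - <<'E'
from h import *
from plant import r
w=r.snapshot("wrist");np.savez("pics/w7.npz",**w);cv2.imwrite("pics/w7.png",cv2.resize(w["color"],(800,600),interpolation=cv2.INTER_CUBIC))
E
```

```text
19.67 yaw 121.76 T [ 0.002 -0.03  -0.018] F [-0.4  0.3 -0.6] z [0.516  0.3877 0.3762] q7 0.024 e7 -0.007 g 0.086 0.0
```

View pics/w7.png

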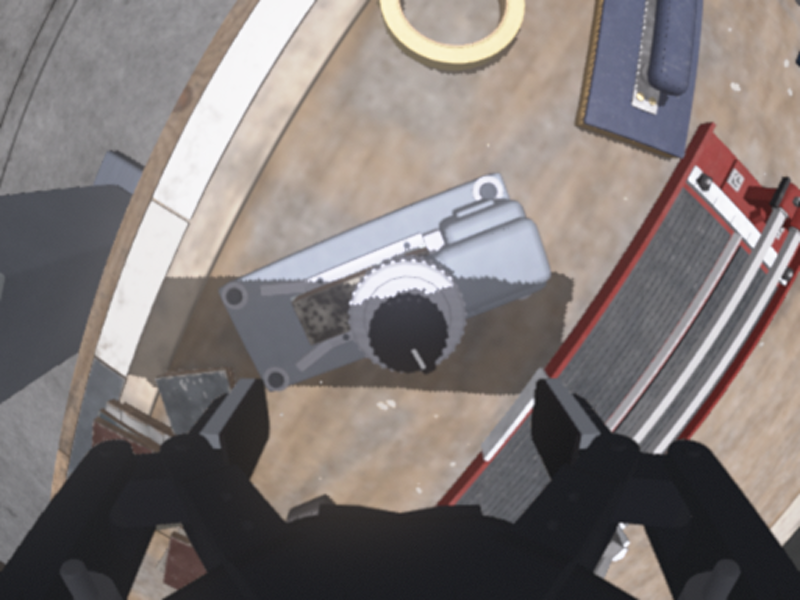

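The block is still in place. The knob is at (408,330) and its white pointer line runs (414,350)–(424,368). I'll compare its world direction with the earlier one.

Run:
```python
from h import *
for n,x0,x1,y0,y1 in [("w6",362,440,300,375),("w7",371,446,294,372)]:
    p=np.load(f"pics/{n}.npz");S=.64
    g=cv2.cvtColor(p["color"],cv2.COLOR_BGR2GRAY)
    Y,X=np.mgrid[int(y0*S):int(y1*S),int(x0*S):int(x1*S)];m=g[Y,X]>110
    cx,cy=(x0+x1)/2*S,(y0+y1)/2*S
    m&=np.hypot(X-cx,Y-cy)<22.5
    k,l,st,_=cv2.connectedComponentsWithStats(m.astype(np.uint8))
    for i in range(1,k):
        if st[i,4]<12: continue
        P=np.array([onz(p,u,v,.156,True)[:2] for u,v in zip(X[l==i],Y[l==i])]);wt=g[Y,X][l==i].astype(float)-80
        c=np.average(P,axis=0,weights=wt);D=(P-c)*np.sqrt(wt)[:,None];d=np.linalg.svd(D)[2][0];o=onz(p,cx,cy,.156,True)[:2]
        print(n,st[i],"line ang",np.degrees(np.arctan2(d[1],d[0]))%180,"from centre",np.degrees(np.arctan2(*(c-o)[::-1])),np.linalg.svd(D)[1])
```

```text
w6 [ 5 29 13  4 35] line ang 151.35935461974555 from centre -11.62329200430655 [0.12014611 0.0238259 ]
w7 [27 36  8 11 35] line ang 150.69222359805855 from centre -38.946230799599185 [0.11396904 0.02445353]
```

The pointer direction is 151.4° before and 150.7° after, so the depth setting has held. Handing in.

```bash
python3 -c "
from plant import r
print(r.sign_off())"
```

```text
the job is handed in; nothing more can be done
None
```

The job is handed in at about 20 s: the block is home against the end stop (at most about 8 N on it), the ring is clamped to an estimated 60 N from the turn past touch, and the depth knob is within 1° of its setting; the sign-off gave no verdict.

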